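# Snap the battery pack into the launch controller with the hand pusher

## Robot

A 6-joint arm with a two-finger parallel gripper is mounted at the origin on a cart in front of the work surface, level with it; the furniture and walls round the work are solid. World frame = base frame: x ahead of the robot, y to its left, z up, the work surface at z = 0. Lengths are in m, angles in degrees, forces in N, time in s.
With the tool pointing down it reaches from about 0.375 to 0.9 m from the base axis. Payload 3.1 kg.
Tool frame: the origin (TCP) lies between the finger pads; the fingertips stand 11 mm ahead of it and the grasp point (between the pads) lies 8 mm behind it; z points along the fingers, y is the line along which they close (so a half turn about z gives the same grasp; the last joint's range is limited). The gripper opens to 87 mm and grips with 3 to 60 N. Pads are 19 mm wide; open, the fingers measure 117 mm over their backs; the gripper's body (75 mm by 190 mm) begins 51 mm behind the grasp point.
Start: joints at [54.46, 30.224, 82.088, -0, 67.689, -10.227], TCP at [0.267, 0.565, 0.21] pointing down, gripper open.
Joint ranges: [-176.69, 176.69], [-43.24, 126.21], [12.49, 139.97], [-82, 262], [0, 151.66], [-163.58, 163.58]. Speed limits (degrees/s): [159.86, 159.86, 180, 180, 180, 180].

## Interface

Orientations are given as a 3x3 rotation matrix whose columns are the frame's x, y, z axes.
In Python, from rig import bot gives the robot as it stands.
- The arm moves only by the tool apply_moves, never from a script. Its argument "steps" is a list that holds one entry, the list of rows, each a list of 7 numbers: the shift along the tool's x, y, z in cm, then the turn, a rotation vector about the tool's x, y, z in degrees, then the gripper command: -1 is shut, 1 is fully open, values between are in proportion. In form: [[[dx, dy, dz, rx, ry, rz, jaw], ...]]. A call has 1 to 20 rows; each row is the pose to reach, as a shift and turn from the pose commanded when the call began, along the tool's axes at that moment; what a row does not reach only later rows make up. A row lasts 1/8 s, in which the tool goes at most 62.5 mm and 10.7 degrees, less where a joint would pass 70% of its speed; a pose out of reach is approached as far as the arm can. A call with a gripper value outside its range is refused whole. The fingers move at their own pace and stop on an object; the grip force is fixed at half the most. Time passes only in rows, so rows that repeat a pose let the fingers close. It gives the time, the measured TCP pose, the force, the opening and the grip force at its end, in the units of the state.
- bot.read_state(): the state, without advancing time (a new reading comes with each control period).
- bot.capture(name): name is "side" or "top" or "wrist"; returns the picture (384x512x3 uint8, blue, green, red); there is no depth.
- bot.camera_model(name): a dict with "intrinsics" (3x3 intrinsics, pixels), "R" (3x3) and "t" (3): a world point X has camera coordinates R X + t. Camera axes: x right, y down, z forward; pixel columns grow to the right and rows downward; lengths in m; the calibration is good to about 2 mm. A picture is of the moment at which its call begins: read the wrist's pose just before it. camera_model takes no time and is no camera call; for the wrist camera it gives the pose at the moment of the call.
- bot.hand_in(): hands the job in; it is judged then, once.
The state is a dict: "time_s": time; "joint_positions": joint angles; "qvel": joint speeds; "tau": joint torques, N m; "position": TCP position; "tcp_rot": TCP orientation; "force": force on the tool from outside, world axes, zero at the start; "moment": the same for the moment, N m; "opening": opening from 0.0 (shut) to 1.0 (fully open); "grasp_force": force on a finger pad.
Only numpy, scipy, OpenCV 4.12 (cv2) and the standard library are available. Lean on these libraries where they do the work, as an engineer would, in place of code of your own. Each camera call takes 0.05 s, during which the arm holds its last target. There are 200 camera calls.

## Task

Fit the battery pack into the launch controller: hold it nose-down so that its tongue goes under the lip at the panel end of the bay, let its other end down onto the red latch and let go. Then take the hand pusher and press that end straight down with it, by feel and not so hard that the pack cracks, until the latch snaps shut over the pack's ledge and the pack lies fully home; do not force it past the latch with the gripper on the pack. Finally stand the pusher upright again on the bench or the cardboard sheet, and leave the tape measure and the green nose cone where they are.

Things in the scene. Friction and masses are not known exactly. Their poses are not given: they have to be found in the camera images.
- bay_floor (a point): Centre of the floor of the open battery bay in the orange launch controller, which cannot move; 20 mm above the bench. x runs along the bay towards the panel end (key switch, red button), z up. The bay is 68 mm wide, 13 mm deep, from x = -71.5 (end walls, 34 mm gap for the latch) to 71 mm (lip). Outline of the controller: x -100 to 165, y -57 to 57 mm; panel parts rise to 27 mm above this floor.
- bay_slot (a point): Middle of the mouth of the slot under the lip at the panel end of the bay: 71 mm in x and 4.5 mm in z from bay_floor, same axes. The slot is 48 mm wide, 9 mm high (from the bay floor to the lip's underside) and 9 mm deep; the lip above it is 5 mm thick.
- latch_nose (a point): Nose of the red latch's hook at its lowest setting: -72 mm in x, 8 mm in z from bay_floor, same axes. Hook: 28 mm wide, sloping from 18 mm above the bay floor at x = -77 mm down to the nose, underside 7.5 mm above the floor; thumb tab up to 21 mm. The latch and the aluminium seat block before it (x -70 to -41 mm) are clamped together 0 to 6 mm above this setting; how high is not reported.
- latch (a joint): Angle of the sprung latch in rad: 0 = shut; grows as the hook is pushed outwards (-x), up to 0.45; it springs back by itself. The pack's ledge, pressed down on the slope, pushes the hook out about 4 mm (0.15 to 0.2 rad) and snaps in below it as the pack meets the seat block; this takes about 10 to 20 N on the pressing pad. Laid on loosely, the pack stays up on the slope, leaning 6 to 9 degrees.
- pack_grip (a point): Centre of the yellow grip block (60 long, 36 wide, 30 mm high) on the dark battery pack, 260 g; 29 mm above the pack's underside. x towards its tongue, z up. The slab below: x -88 to 50 mm from here, 64 mm wide, 14 mm thick, top 15 mm below here. Grey pressing pad on the slab's top: x -84 to -36 mm. Home, tongue end on the bay floor, ledge end on the seat block, it lies 18 mm (+x) from bay_floor.
- pack_tongue (a point): Middle of the tip of the pack's tongue, 40 mm wide, 5 mm thick, standing 11 mm out of the slab's end along its underside; 61 mm in x and -26.3 mm in z from pack_grip, 2.7 mm above the underside. The lip lets it in only with the pack leaning nose-down by some 10 to 15 degrees.
- pack_ledge (a point): Middle of the tip of the ledge at the pack's other end, which the latch hooks over: 28 mm wide, 6 mm thick, standing 6 mm out of the slab along its underside; -94 mm in x and -26 mm in z from pack_grip, 3 mm above the underside.
- pack: The battery pack as a whole: dark slab with tongue and ledge, yellow grip block on top; origin on its underside, 18 mm behind (-x) and 29 mm below pack_grip, same axes. It cracks if pressed with more than 50 N.
- pusher_grip (a point): Middle of the wooden handle of the hand pusher (round, 118 mm tall, 250 g, standing loose on a 4 mm sheet of cardboard at the left), 87 mm above its foot; z is its axis, up. Handle 28 mm in diameter, 61 to 118 mm above the foot; below it an aluminium flange 48 mm across (55 to 61 mm), a 22 mm stem and a rubber foot 42 mm across.
- pusher: The hand pusher as a whole; origin at the centre of the underside of its rubber foot.
- tape_measure: Bystander: white tape measure, 78 x 81 x 34 mm, lying on the cardboard at the left, beyond the pusher; origin under its centre.
- nose_cone: Bystander: green rocket nose cone, 83 x 51 x 52 mm, lying at the right beyond the pack; origin under its centre.
Not all that is in view belongs to the job. Several things look just like the pusher: the one meant starts farthest to the robot's left.

How it is judged:
By the outcome, as a careful person would: the job done as asked, in the order asked, and still so for the second after the job is handed in, with the robot touching nothing.
It also fails if it takes over 51 s, if anything falls off the work surface, if the arm or the gripper's body presses on something with over 40 N, if the wrist force passes 120 N, or if a joint passes its speed limit or range.

## Working session

There is one attempt and no reset: what is moved stays moved. The work goes in short steps, Python scripts to look and compute and a tool call to move; the robot and the scene stay as the last step left them, time stands still between calls to the robot, and variables do not carry over. Pictures are saved under pics/ and viewed, at most 10 in all, crops included, and the job is handed in when it is done.

Besides the shell and the picture viewer there is one more tool, called after ">>>" by a JSON object that holds its "name" and its "arguments", one argument or row to a line. apply_moves: Moves the arm, as the interface text tells. Its arguments: {"type":"object","properties":{"steps":{"type":"array","items":{"type":"array","items":{"type":"array","items":{"type":"number"}}}}},"required":["steps"]}

```bash
mkdir -p pics; ls
python3 - <<'E'
from rig import bot
import cv2,numpy as np
for n in("side","top"):
    im=bot.capture(n);cv2.imwrite(f"pics/{n}0.png",im)
    m=bot.camera_model(n);print(n,np.round(m["intrinsics"],1).tolist(),np.round(m["R"],3).tolist(),np.round(m["t"],3).tolist())
s=bot.read_state();print(s)
E
```

```text
pics
side [[458.0, 0.0, 260.5], [0.0, 458.0, 194.6], [0.0, 0.0, 1.0]] [[0.971, -0.238, 0.027], [-0.073, -0.401, -0.913], [0.228, 0.885, -0.406]] [-0.543, 0.114, 1.377]
top [[357.5, 0.0, 256.4], [0.0, 357.5, 194.6], [0.0, 0.0, 1.0]] [[0.016, -1.0, 0.008], [-0.991, -0.017, -0.136], [0.136, -0.005, -0.991]] [-0.027, 0.532, 1.157]
{'time_s': 0.1, 'joint_positions': array([ 5.44607306e+01,  3.02761621e+01,  8.21492289e+01, -3.78716072e-04,
        6.76893061e+01, -1.02264788e+01]), 'qvel': array([-0.14066293, -0.20996071, -0.09047606, -0.00102873,  0.20820216,
       -0.01461147]), 'tau': array([ 2.02205024e-04, -4.40984488e+01, -1.77151537e+01,  6.34774799e-02,
        5.34317060e-02, -4.43095553e-05]), 'position': array([0.26678578, 0.564439  , 0.20904144]), 'tcp_rot': array([[-9.03987998e-01,  4.27556263e-01, -1.15861527e-03],
       [ 4.27557690e-01,  9.03986591e-01, -1.63248639e-03],
       [ 3.49392890e-04, -1.97112298e-03, -9.99997996e-01]]), 'force': array([ 0.80938967,  0.0129097 , -0.15776403]), 'moment': array([-0.03093233, -0.04836649, -0.04009505]), 'grasp_force': 0.0, 'opening': 0.9996810801256765}
```

View pics/top0.png

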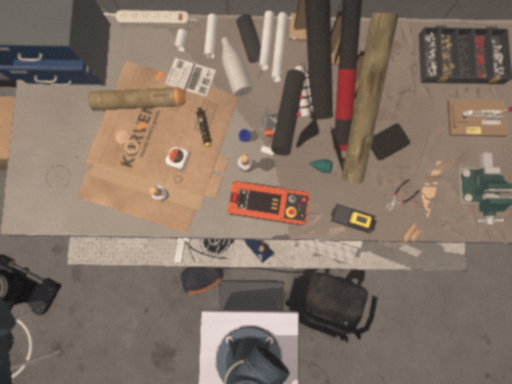

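View pics/side0.png

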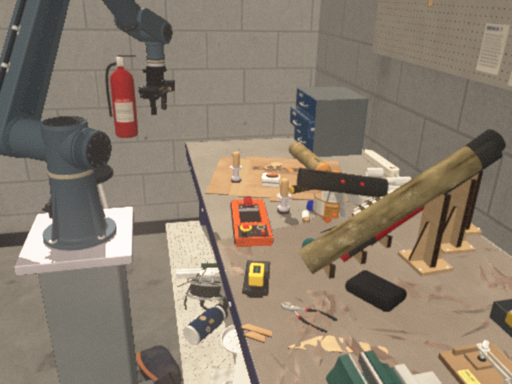

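The top view shows the controller (268,203), the pack with its yellow block (355,218), the nose cone (320,165) and the tape measure (177,157). Pusher look-alikes are at top (158,193) and (245,162). There is also a flat tan patch at (122,137). The one at (158,193) is on the cardboard and farthest left, so it fits the description. I'll confirm that in an enlarged crop.

Run:
```python
import cv2,numpy as np
t=cv2.imread("pics/top0.png");s=cv2.imread("pics/side0.png")
a=cv2.resize(t[115:215,85:265],None,fx=4.4,fy=3,interpolation=2)[:, :792]
a=cv2.resize(t[120:210,100:260],(533,300),interpolation=2)
b=cv2.resize(s[140:240,200:340],(420,300),interpolation=2)
c=cv2.resize(t[175:240,220:390],(785,300),interpolation=2)
b=cv2.resize(s[140:230,215:340],(267,300)[:1]+(192,),interpolation=2)
r=np.zeros((300,267,3),np.uint8);r[:192]=b
cv2.imwrite("pics/crop1.png",np.vstack([np.hstack([a,r]),np.hstack([c,np.zeros((300,15,3),np.uint8)])]))
```

```text
(no output)
```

View pics/crop1.png

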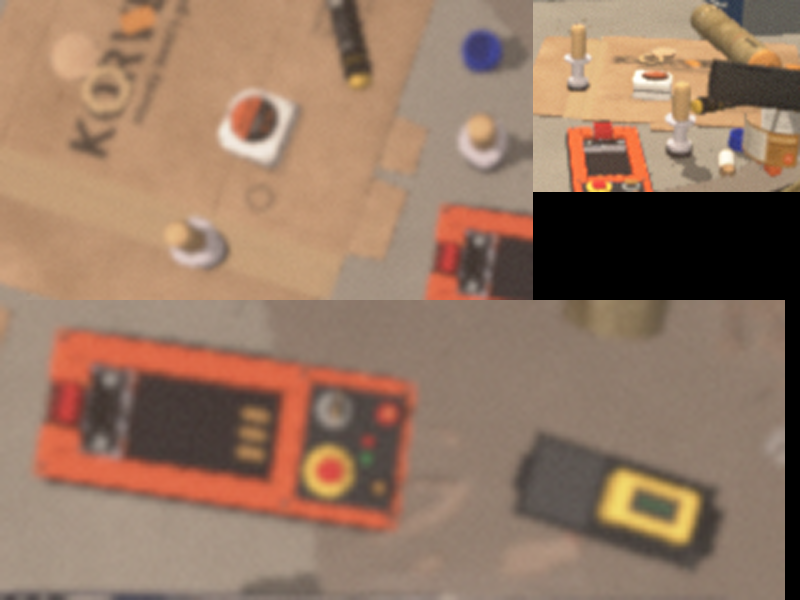

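The crop shows two wooden-handled pushers. The left one stands alone on the cardboard, at about (155,192) in the top view, so it is the one to use. The controller's latch faces the robot's left and its panel faces right. The pack lies the same way, with its block and tongue end to the right.

```bash
cat > h.py <<'E'
from rig import bot
import cv2,numpy as np
def cast(m,uv,z):
    uv=np.atleast_2d(uv).astype(float)
    K,R,t=[np.array(m[k],float) for k in("intrinsics","R","t")]
    d=np.c_[uv,np.ones(len(uv))]@np.linalg.inv(K).T@R
    c=-R.T@t
    return c+d*((z-c[2])/d[:,2])[:,None]
def proj(m,X):
    q=np.atleast_2d(X)@np.array(m["R"]).T+m["t"];q=q@np.array(m["intrinsics"]).T
    return q[:,:2]/q[:,2:]
def blobs(im,lo,hi,amin=30):
    h=cv2.cvtColor(im,cv2.COLOR_BGR2HSV);k=cv2.inRange(h,np.array(lo),np.array(hi))
    cs,_=cv2.findContours(k,cv2.RETR_EXTERNAL,cv2.CHAIN_APPROX_NONE)
    return sorted([c for c in cs if cv2.contourArea(c)>amin],key=cv2.contourArea,reverse=True)
def rect(m,c,z):
    "min-area rectangle of a contour on plane z: centre, sizes (mm), angle of long side"
    P=cast(m,c[:,0],z)[:,:2]
    (cx,cy),(w,h),a=cv2.minAreaRect((P*1000).astype(np.float32))
    if w<h:w,h,a=h,w,a+90
    return np.round([cx,cy,w,h,(a+90)%180-90],1)
E
python3 - <<'E'
from h import *
m=bot.camera_model("top");im=cv2.imread("pics/top0.png")
for n,lo,hi,z in(("orange",(3,150,120),(14,255,255),.033),("yellow",(18,120,120),(35,255,255),.044)):
    for c in blobs(im,lo,hi)[:4]:print(n,cv2.boundingRect(c),rect(m,c,z))
# red latch
for c in blobs(im,(172,100,60),(180,255,255),8)+blobs(im,(0,150,60),(3,255,255),8):
    print("red",cv2.boundingRect(c),rect(m,c,.036))
h=cv2.cvtColor(im,cv2.COLOR_BGR2HSV);print(h[188:197,148:170:2].tolist()[3])
# pusher: handle top z=.122, foot z=.004 by crop pixel
f=lambda x,y:(100+x*160/533,120+y*.3)
print("ptop",cast(m,f(177,234),.122),"foot",cast(m,f(198,246),.055))
ms=bot.camera_model("side")
print(proj(ms,[[.556,.26,.122]]))
E
```

```text
orange (229, 182, 79, 42) [507.8 -55.7 253.2 107.6  82.2]
yellow (349, 211, 23, 17) [ 455.  -361.    68.8   42.2   72.3]
yellow (286, 206, 11, 12) [ 4.773e+02 -1.330e+02  3.640e+01  3.300e+01  3.000e-01]
red (337, 70, 16, 44) [ 900.6 -319.6  159.6   44.3   -4.6]
red (336, 69, 20, 51) [ 893.  -322.4  185.7   57.2   -5. ]
red (232, 193, 6, 9) [523.5  54.8  26.9  16.7   1. ]
red (340, 145, 6, 5) [ 701.4 -309.    17.3   14.   -89. ]
[[15, 99, 199], [16, 104, 223], [16, 106, 226], [15, 110, 216], [15, 109, 168], [15, 106, 132], [13, 92, 125], [9, 43, 153], [8, 34, 152], [12, 60, 141], [15, 94, 179]]
ptop [[0.52934283 0.30209858 0.122     ]] foot [[0.52746575 0.2999859  0.055     ]]
[[243.53167184 155.98762293]]
```

```bash
cat >> h.py <<'E'
from scipy.spatial.transform import Rotation as Ro
def toolR(heading,tilt=0,cmd=None):
    """tool down with x at heading (deg); tilt>0: turns about tool y, +x side UP-> nose (-x) end down"""
    a=np.radians(heading);x=np.array([np.cos(a),np.sin(a),0]);z=np.array([0,0,-1.]);y=np.cross(z,x)
    return np.c_[x,y,z]@Ro.from_euler("y",tilt,degrees=True).as_matrix()
def row(p,R,p0=None,R0=None):
    s=bot.read_state();p0=s["position"] if p0 is None else np.array(p0);R0=s["tcp_rot"] if R0 is None else R0
    print("row",np.round(R0.T@(np.array(p)-p0)*100,2),np.round(Ro.from_matrix(R0.T@R).as_rotvec(degrees=True),1))
def st():
    s=bot.read_state();R=s["tcp_rot"];print("t",round(s["time_s"],2),"p",np.round(s["position"],4),"head",round(np.degrees(np.arctan2(R[1,0],R[0,0])),2),"x",np.round(R[:,0],3),"z",np.round(R[:,2],3),"F",np.round(s["force"],1),"M",np.round(s["moment"],2),"open",round(s["opening"],3),"gf",round(s["grasp_force"],1),"q",np.round(s["joint_positions"],0))
E
python3 - <<'E'
from h import *
row([.50,-.02,.28],toolR(82.2),[.267,.565,.21])
w=bot.camera_model("wrist");s=bot.read_state()
c=-np.array(w["R"]).T@w["t"];print("cam in tool",s["tcp_rot"].T@(c-s["position"]),(np.array(w["R"])@s["tcp_rot"]).round(3),w["intrinsics"])
E
```

```text
row [-46.07 -42.93  -6.93] [-0.1  0.1 72.5]
cam in tool [ 0.07870449  0.00026024 -0.17474316] [[ 0.     1.    -0.001]
 [-0.958  0.    -0.286]
 [-0.286  0.001  0.958]] [[315.34784645   0.         255.63513256]
 [  0.         315.34784645 189.92521028]
 [  0.           0.           1.        ]]
```

>>> {"name": "apply_moves", "arguments": {
  "steps": [
    [[-47, -43, 1, 0, 0, 72.5, 1], [-47, -43, 1, 0, 0, 72.5, 1], [-47, -43, 1, 0, 0, 72.5, 1], [-47, -43, 1, 0, 0, 72.5, 1], [-47, -43, 1, 0, 0, 72.5, 1], [-47, -43, 1, 0, 0, 72.5, 1], [-47, -43, 1, 0, 0, 72.5, 1], [-47, -43, 1, 0, 0, 72.5, 1], [-47, -43, 1, 0, 0, 72.5, 1], [-47, -43, 1, 0, 0, 72.5, 1], [-47, -43, 1, 0, 0, 72.5, 1], [-47, -43, 1, 0, 0, 72.5, 1], [-47, -43, 1, 0, 0, 72.5, 1]]
  ]
}}

```text
time_s: 1.72
position: [0.507, -0.0231, 0.1996]
tcp_rot: [[0.135, 0.991, -0.002], [0.991, -0.135, 0.001], [0.001, -0.002, -1.0]]
force: [-1.0, 0.6, 0.3]
opening: 1.0
grasp_force: 0.0
```

Run:
```python
from h import *
st();m=bot.camera_model("wrist");im=bot.capture("wrist");cv2.imwrite("pics/w1.png",im);np.savez("w1.npz",**m)
for n,lo,hi,z in(("orange",(3,150,100),(14,255,255),.033),("yellow",(18,120,100),(35,255,255),.044)):
    for c in blobs(im,lo,hi,100)[:3]:print(n,cv2.boundingRect(c),rect(m,c,z))
```

```text
t 1.73 p [ 0.507  -0.0231  0.1996] head 82.27 x [0.135 0.991 0.001] z [-0.002  0.001 -1.   ] F [-1.   0.6  0.3] M [-0.04  0.07 -0.  ] open 1.0 gf 0.0 q [-15.  22.  99.   0.  59.  -8.]
orange (210, 76, 106, 190) [512.4 -33.8 216.9 108.9  82.2]
orange (219, 294, 85, 5) [ 491.7 -184.4  105.6    5.8   -7.6]
orange (483, 157, 13, 30) [763.3 -59.3  33.    9.4  83.5]
yellow (230, 319, 282, 21) [ 623.9 -243.   356.5   30.2   -7.6]
yellow (412, 253, 31, 55) [ 693.5 -181.8   79.2   30.9  -81.1]
yellow (69, 253, 24, 55) [ 279.7 -125.6   78.4   21.6   67.2]
```

View pics/w1.png

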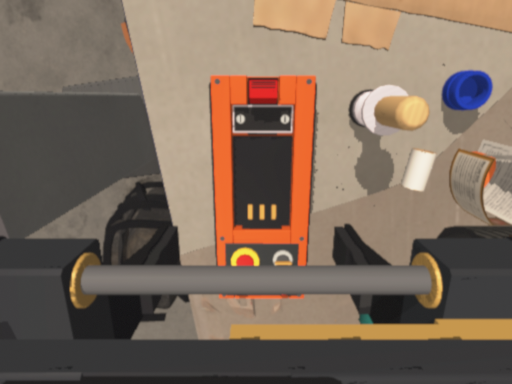

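The wrist view shows the controller upright in the frame. The red latch is at (263,90), the seat block at (262,119), the bay spans rows 105 to 228, and the lip is near row 229. Next I'll measure the bay edges along its own axes.

Run:
```python
from h import *
m=dict(np.load("w1.npz"));im=cv2.imread("pics/w1.png")
z=.0335;S=4 # rectify to plane z, 4 px/mm, controller-aligned
a=np.radians(82.2-180);X=np.array([np.cos(a),np.sin(a)]);Y=np.array([-X[1],X[0]]);o=np.array([.512,-.0235])
g=np.array([[x,y] for x in(-.12,.1) for y in(-.075,.075)])
W=np.c_[o+g[:,:1]*X+g[:,1:]*Y,np.full(4,z)]
H=cv2.getPerspectiveTransform(proj(m,W).astype(np.float32),((g+[.12,.075])*1000*S).astype(np.float32))
r=cv2.warpPerspective(im,H,(220*S,150*S),flags=cv2.INTER_CUBIC)
hsv=cv2.cvtColor(r,cv2.COLOR_BGR2HSV);k=(cv2.inRange(hsv,(3,150,90),(16,255,255))>0).astype(float)
def edges(p,off):
    i=np.where(np.diff((p>.5).astype(int)))[0];return [round((j+.5)/S-off,1) for j in i]
for x0 in(-90,-50,0,40,60):print("y edges at x",x0,edges(k[:,(x0+116)*S:(x0+124)*S].mean(1),75))
for y0 in(-50,-40,-28,-23,23,28,40,50):print("x edges at y",y0,edges(k[(y0+73)*S:(y0+77)*S].mean(0),120))
cv2.imwrite("pics/rect1.png",cv2.resize(r,None,fx=.9,fy=.9))
```

```text
y edges at x -90 [np.float64(-52.1), np.float64(-13.1), np.float64(16.6), np.float64(55.9)]
y edges at x -50 [np.float64(-52.4), np.float64(-31.1), np.float64(34.4), np.float64(56.1)]
y edges at x 0 [np.float64(-52.4), np.float64(-30.6), np.float64(33.9), np.float64(56.1)]
y edges at x 40 [np.float64(-52.4), np.float64(-30.6), np.float64(33.6), np.float64(56.1)]
y edges at x 60 [np.float64(-52.4), np.float64(-30.4), np.float64(33.6), np.float64(56.1)]
x edges at y -50 [np.float64(-98.9)]
x edges at y -40 [np.float64(-98.9), np.float64(88.9)]
x edges at y -28 [np.float64(-98.9), np.float64(-70.6), np.float64(-40.1), np.float64(-37.9), np.float64(65.1), np.float64(88.9)]
x edges at y -23 [np.float64(-98.9), np.float64(-70.6), np.float64(-40.1), np.float64(-37.9), np.float64(65.1), np.float64(88.9)]
x edges at y 23 [np.float64(-98.9), np.float64(-70.6), np.float64(-39.9), np.float64(-37.9), np.float64(69.4), np.float64(89.1)]
x edges at y 28 [np.float64(-98.9), np.float64(-70.6), np.float64(-40.1), np.float64(-37.9), np.float64(65.1), np.float64(89.1)]
x edges at y 40 [np.float64(-98.9), np.float64(89.1)]
x edges at y 50 [np.float64(-98.9), np.float64(-95.6), np.float64(-90.6), np.float64(80.1), np.float64(84.9)]
```

View pics/rect1.png

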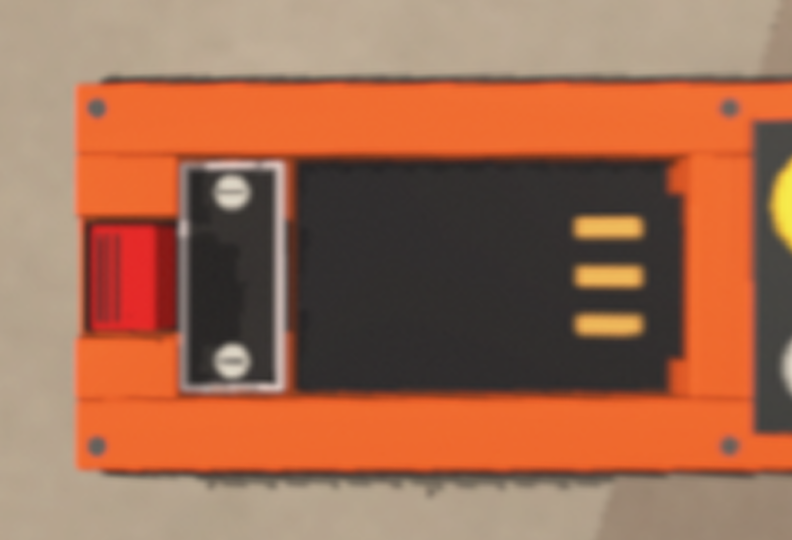

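The rectified view puts the bay origin about 0.4 mm in x and 1.9 mm in y from my guess. That gives bay_floor ≈ (0.5138, -0.0241), with x heading -97.8°. The bay widths and the lip's edge agree with the given sizes once edge height is allowed for. Next I'll look at the pack from close by.

Run:
```python
from h import *
row([.455,-.361,.2],toolR(72.3))
```

```text
row [-34.2   -0.64  -0.04] [-0.1 -0.  10. ]
```

>>> {"name": "apply_moves", "arguments": {
  "steps": [
    [[-34.2, -0.6, 0, 0, 0, 10, 1], [-34.2, -0.6, 0, 0, 0, 10, 1], [-34.2, -0.6, 0, 0, 0, 10, 1], [-34.2, -0.6, 0, 0, 0, 10, 1], [-34.2, -0.6, 0, 0, 0, 10, 1], [-34.2, -0.6, 0, 0, 0, 10, 1], [-34.2, -0.6, 0, 0, 0, 10, 1], [-34.2, -0.6, 0, 0, 0, 10, 1]]
  ]
}}

```text
time_s: 2.78
position: [0.4559, -0.3603, 0.1997]
tcp_rot: [[0.304, 0.953, -0.001], [0.953, -0.304, 0.002], [0.002, -0.001, -1.0]]
force: [-0.1, 0.0, 0.1]
opening: 1.002
grasp_force: 0.0
```

Run:
```python
from h import *
st();m=bot.camera_model("wrist");im=bot.capture("wrist");cv2.imwrite("pics/w2.png",im);np.savez("w2.npz",**m)
for c in blobs(im,(18,120,100),(35,255,255),100)[:4]:print("yellow",cv2.boundingRect(c),rect(m,c,.044))
row([.455,-.361,.2],toolR(72.3))
```

```text
t 2.77 p [ 0.4559 -0.3603  0.1997] head 72.28 x [0.304 0.953 0.002] z [-0.001  0.002 -1.   ] F [-0.1  0.   0.1] M [-0.04  0.1  -0.  ] open 1.002 gf 0.0 q [-49.  28.  89.   0.  63. -32.]
yellow (230, 319, 282, 21) [ 533.2 -597.1  357.    30.2  -17.6]
yellow (240, 142, 35, 59) [ 457.6 -359.9   64.3   36.3   73.1]
yellow (449, 89, 63, 19) [ 693.9 -356.9   61.7   15.3   -9.2]
yellow (412, 253, 31, 55) [ 611.8 -549.1   78.7   31.1   88. ]
row [-0.11 -0.07 -0.02] [-0.1 -0.1  0. ]
```

View pics/w2.png

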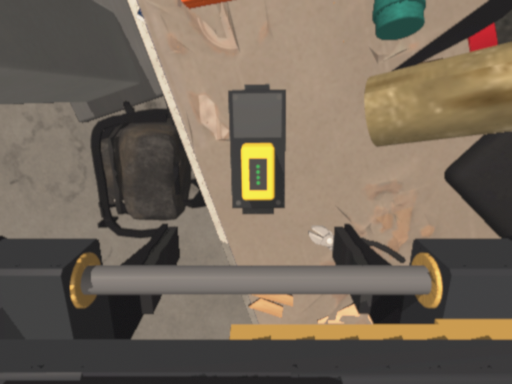

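The pack lies upright in view. Its yellow block spans about (240-275, 142-201), the slab spans rows 90-213, and the tongue is at (258,210).

Run:
```python
from h import *
m=dict(np.load("w2.npz"));im=cv2.imread("pics/w2.png")
c=[c for c in blobs(im,(18,120,100),(35,255,255),100) if cv2.boundingRect(c)[0]==240][0][:,0]
L=np.array([c[c[:,1]==r,0].min() for r in range(152,192)]);Rr=np.array([c[c[:,1]==r,0].max() for r in range(152,192)])
for e in(L,Rr):
    f=np.polyfit(range(152,192),e,1);P=cast(m,[[np.polyval(f,152),152],[np.polyval(f,191),191]],.044);d=P[0]-P[1];print("edge heading",np.degrees(np.arctan2(d[1],d[0])))
h=np.radians(72.9);u=np.array([np.cos(h),np.sin(h),0]);g=np.array([.457,-.362,0])
g_=cv2.cvtColor(im,cv2.COLOR_BGR2GRAY).astype(float)
col=g_[78:225,244:252].mean(1)
for i in np.argsort(-abs(np.diff(col)))[:8]:
    r=78+i+.5;print("row",r,"packx",-(cast(m,[[248,r]],.014)[0]-g)@u*1000, np.diff(col)[i])
row([.457,-.362,.030],toolR(72.9),[.455,-.361,.2],toolR(72.27))
```

```text
edge heading 73.09670489115567
edge heading 73.24896917689995
row 142.5 packx -29.491290404996114 61.125
row 199.5 packx 39.04048870089929 -60.5
row 198.5 packx 37.7740495580401 -40.125
row 200.5 packx 40.309344860632756 -39.125
row 213.5 packx 57.02761133068893 39.125
row 143.5 packx -28.34991368083889 34.375
row 141.5 packx -30.630604901478364 33.75
row 84.5 packx -92.33546437667134 -30.0
row [-0.03  0.22 17.  ] [ 0.   0.  -0.6]
```

>>> {"name": "apply_moves", "arguments": {
  "steps": [
    [[-0.1, 0.2, 10, 0, 0, -0.8, 1], [-0.1, 0.2, 10, 0, 0, -0.8, 1], [-0.1, 0.2, 14, 0, 0, -0.8, 1], [-0.1, 0.2, 16, 0, 0, -0.8, 1], [-0.1, 0.2, 17, 0, 0, -0.8, 1], [-0.1, 0.2, 17, 0, 0, -0.8, 1], [-0.1, 0.2, 17, 0, 0, -0.8, -1], [-0.1, 0.2, 17, 0, 0, -0.8, -1], [-0.1, 0.2, 17, 0, 0, -0.8, -1], [-0.1, 0.2, 17, 0, 0, -0.8, -1], [-0.1, 0.2, 17, 0, 0, -0.8, -1]]
  ]
}}

```text
time_s: 4.2
position: [0.4573, -0.3643, 0.03]
tcp_rot: [[0.293, 0.956, 0.0], [0.956, -0.293, -0.0], [-0.0, 0.0, -1.0]]
force: [0.5, 0.2, 0.7]
opening: 0.515
grasp_force: 0.0
```

Run:
```python
from h import *
st()
```

```text
t 4.2 p [ 0.4573 -0.3643  0.03  ] head 72.98 x [ 0.293  0.956 -0.   ] z [ 0. -0. -1.] F [0.5 0.2 0.7] M [-0.1   0.05  0.05] open 0.515 gf 0.0 q [-49.  42.  95.   0.  43. -32.]
```

>>> {"name": "apply_moves", "arguments": {
  "steps": [
    [[0, 0, 0, 0, 0, 0, -1], [0, 0, 0, 0, 0, 0, -1], [0, 0, 0, 0, 0, 0, -1], [0, 0, 0, 0, 0, 0, -1], [0, 0, -2, 0, 0, 0, -1], [0, 0, -6, 0, 0, 0, -1], [0, 0, -12, 0, 0, 0, -1], [0, 0, -12, 0, 0, 0, -1], [0, 0, -12, 0, 0, 0, -1]]
  ]
}}

```text
time_s: 5.32
position: [0.4567, -0.3634, 0.1492]
tcp_rot: [[0.293, 0.956, -0.001], [0.956, -0.293, 0.001], [0.001, -0.002, -1.0]]
force: [0.1, 0.8, -3.2]
opening: 0.395
grasp_force: 30.0
```

Run:
```python
from h import *
st();s=bot.read_state();m=bot.camera_model("wrist");im=bot.capture("wrist");cv2.imwrite("pics/w3.png",im)
T,p=s["tcp_rot"],s["position"]
def totool(uv,zt): # cast onto tool plane z=zt
    K,R,t=[np.array(m[k],float) for k in("intrinsics","R","t")]
    d=T.T@R.T@np.linalg.inv(K)@np.array([*uv,1.]);c=T.T@(-R.T@t-p);return c+d*(zt-c[2])/d[2]
g=cv2.cvtColor(im,cv2.COLOR_BGR2GRAY).astype(float)
for c in blobs(im,(18,120,100),(35,255,255),200):print(cv2.boundingRect(c))
for cols in((247,266),(220,235),(278,292)):
    col=g[10:245,cols[0]:cols[1]].mean(1)
    for i in sorted(np.argsort(-abs(np.diff(col)))[:12]):
        r=10+i+.5;print(cols,r,round(np.diff(col)[i],1),(totool([np.mean(cols),r],.016)*1000).round(1)[:2])
```

```text
t 5.33 p [ 0.4567 -0.3634  0.1492] head 72.99 x [0.293 0.956 0.001] z [-0.001  0.001 -1.   ] F [ 0.1  0.8 -3.2] M [-0.1   0.09  0.05] open 0.395 gf 30.0 q [-49.  31.  91.   0.  57. -32.]
(119, 319, 344, 21)
(222, 177, 67, 89)
(325, 253, 16, 55)
(171, 253, 16, 55)
(247, 266) 67.5 -26.2 [94.5  0.7]
(247, 266) 68.5 -36.2 [93.9  0.7]
(247, 266) 69.5 -19.8 [93.4  0.7]
(247, 266) 84.5 14.4 [85.3  0.7]
(247, 266) 85.5 13.2 [84.8  0.7]
(247, 266) 175.5 17.4 [31.6  0.8]
(247, 266) 176.5 52.0 [30.9  0.8]
(247, 266) 177.5 52.1 [30.3  0.8]
(247, 266) 178.5 17.3 [29.6  0.8]
(247, 266) 209.5 -13.8 [9.  0.8]
(247, 266) 210.5 -64.9 [8.3 0.8]
(247, 266) 211.5 -47.4 [7.7 0.8]
(220, 235) 42.5 -8.2 [107.4 -15.4]
(220, 235) 77.5 -24.5 [ 89.1 -15.8]
(220, 235) 78.5 -34.1 [ 88.6 -15.8]
(220, 235) 79.5 -17.2 [ 88.  -15.9]
(220, 235) 84.5 14.2 [ 85.3 -15.9]
(220, 235) 85.5 12.8 [ 84.8 -15.9]
(220, 235) 166.5 -12.5 [ 37.3 -17.1]
(220, 235) 167.5 -12.4 [ 36.6 -17.2]
(220, 235) 176.5 12.6 [ 30.9 -17.3]
(220, 235) 177.5 21.1 [ 30.3 -17.3]
(220, 235) 178.5 18.7 [ 29.6 -17.3]
(220, 235) 179.5 8.8 [ 29.  -17.4]
(278, 292) 76.5 -7.9 [89.7 17. ]
(278, 292) 77.5 -31.6 [89.1 17. ]
(278, 292) 78.5 -39.9 [88.6 17. ]
(278, 292) 79.5 -14.3 [88.1 17. ]
(278, 292) 84.5 15.0 [85.3 17.1]
(278, 292) 85.5 13.0 [84.8 17.1]
(278, 292) 166.5 -12.6 [37.3 18.4]
(278, 292) 167.5 -11.4 [36.7 18.4]
(278, 292) 176.5 9.9 [30.9 18.5]
(278, 292) 177.5 16.6 [30.3 18.6]
(278, 292) 178.5 14.3 [29.6 18.6]
(278, 292) 179.5 8.6 [29.  18.6]
```

View pics/w3.png

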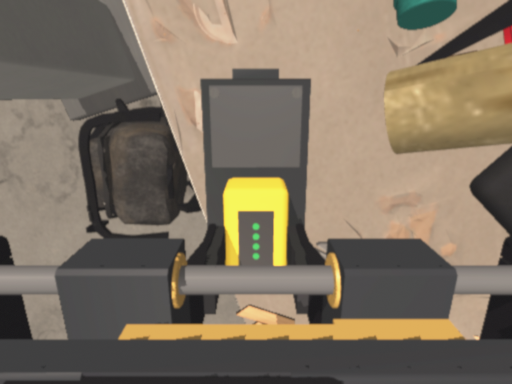

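The pack is held squarely. Its slab end is at row 78 and the ledge at row 68, which puts pack_grip about 0.8 mm along tool +x of the TCP. Next I'll compute the insertion poses and the clearance to the look-alike pusher.

```bash
cat >> h.py <<'E'
BF=np.array([.5138,-.0241,.020]);_a=np.radians(-97.8)
CR=np.array([[np.cos(_a),-np.sin(_a),0],[np.sin(_a),np.cos(_a),0],[0,0,1]])
def ctl(x,y,z): return BF+CR@np.array([x,y,z])/1000
def tipgoal(x,z,th,y=0):
    R=toolR(82.2,th);return ctl(x,y,z)-R@np.array([-.0602,0,.0273]),R
E
python3 - <<'E'
from h import *
m=dict(np.load("w1.npz"))
for uv,z in(((402,112),.118),((375,108),.02)):
    q=cast(m,[uv],z)[0];print("lookalike",q,(CR.T@(q-BF)*1000).round(0))
for g in((45,45,11),(58,6,11),(58,4,11),(78.3,3.7,11),(78.3,3.6,9.5),(78.3,3.5,8),(78.3,3.3,7)):
    p,R=tipgoal(*g);print(g,p.round(4),end=" ");row(p,R)
E
```

```text
lookalike [0.63048204 0.02759506 0.118     ] [-67. 109.  98.]
lookalike [0.64428202 0.02524982 0.02      ] [-67. 123.   0.]
(45, 45, 11) [ 0.515  -0.0153  0.1033] row [34.95 -4.54  4.59] [ 0.7 10.8 -9.2]
(58, 6, 11) [ 0.5132 -0.0282  0.0643] row [33.66 -4.32  8.49] [ 0.7 10.8 -9.2]
(58, 4, 11) [ 0.5132 -0.0282  0.0623] row [33.66 -4.32  8.69] [ 0.7 10.8 -9.2]
(78.3, 3.7, 11) [ 0.5105 -0.0483  0.062 ] row [31.66 -3.99  8.72] [ 0.7 10.8 -9.2]
(78.3, 3.6, 9.5) [ 0.5106 -0.0473  0.0605] row [31.75 -4.01  8.87] [ 0.6  9.3 -9.2]
(78.3, 3.5, 8) [ 0.5107 -0.0464  0.0589] row [31.85 -4.02  9.02] [ 0.5  7.8 -9.2]
(78.3, 3.3, 7) [ 0.5108 -0.0458  0.0577] row [31.91 -4.03  9.14] [ 0.4  6.8 -9.2]
```

>>> {"name": "apply_moves", "arguments": {
  "steps": [
    [[35, -4.5, 2, 0.7, 10.8, -9.2, -1], [35, -4.5, 2, 0.7, 10.8, -9.2, -1], [35, -4.5, 2, 0.7, 10.8, -9.2, -1], [35, -4.5, 2, 0.7, 10.8, -9.2, -1], [35, -4.5, 2, 0.7, 10.8, -9.2, -1], [35, -4.5, 2, 0.7, 10.8, -9.2, -1], [34.3, -4.4, 6, 0.7, 10.8, -9.2, -1], [34.3, -4.4, 6, 0.7, 10.8, -9.2, -1], [34.3, -4.4, 6, 0.7, 10.8, -9.2, -1], [34.3, -4.4, 6, 0.7, 10.8, -9.2, -1]]
  ]
}}

```text
time_s: 6.62
position: [0.5162, -0.0241, 0.0907]
tcp_rot: [[0.134, 0.991, 0.03], [0.973, -0.137, 0.185], [0.187, 0.004, -0.982]]
force: [-0.1, 1.4, -2.9]
opening: 0.395
grasp_force: 30.0
```

Run:
```python
from h import *
st()
for g in((52,6,11),(58,3.7,11),(78.3,3.7,11)):
    p,R=tipgoal(*g);row(p,R)
im=bot.capture("wrist");cv2.imwrite("pics/w4.png",im)
```

```text
t 6.62 p [ 0.5162 -0.0241  0.0907] head 82.18 x [0.134 0.973 0.187] z [ 0.03   0.185 -0.982] F [-0.1  1.4 -2.9] M [-0.33  0.1  -0.01] open 0.395 gf 30.0 q [-22.  33. 104.  15.  46. -24.]
row [-0.34 -0.25  2.62] [ 0.3  0.2 -0. ]
row [-0.97 -0.25  2.73] [ 0.3  0.2 -0. ]
row [-2.97 -0.25  2.35] [ 0.3  0.2 -0. ]
```

View pics/w4.png

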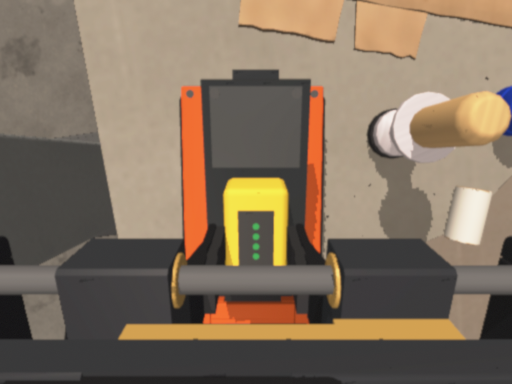

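The pack is tilted over the bay and the rails show evenly on both sides once the 2.5 mm lateral fix is applied. I'll lower it and slide the tongue in.

>>> {"name": "apply_moves", "arguments": {
  "steps": [
    [[-0.35, -0.25, 1.5, 0.3, 0.2, 0, -1], [-0.35, -0.25, 2.6, 0.3, 0.2, 0, -1], [-0.35, -0.25, 2.6, 0.3, 0.2, 0, -1], [-0.95, -0.25, 2.7, 0.3, 0.2, 0, -1], [-1.4, -0.25, 2.65, 0.3, 0.2, 0, -1], [-1.9, -0.25, 2.55, 0.3, 0.2, 0, -1], [-2.4, -0.25, 2.45, 0.3, 0.2, 0, -1], [-2.7, -0.25, 2.4, 0.3, 0.2, 0, -1], [-2.7, -0.25, 2.4, 0.3, 0.2, 0, -1]]
  ]
}}

```text
time_s: 7.8
position: [0.5103, -0.0452, 0.0614]
tcp_rot: [[0.133, 0.991, 0.024], [0.973, -0.135, 0.189], [0.191, -0.002, -0.982]]
force: [0.1, -0.3, -1.3]
opening: 0.397
grasp_force: 30.0
```

```bash
cat >> h.py <<'E'
def tip():
    s=bot.read_state();R=s["tcp_rot"];q=s["position"]+R@np.array([-.0602,0,.0273])
    print("tip ctl",(CR.T@(q-BF)*1000).round(2),"tilt",round(np.degrees(np.arcsin(R[2,0])),2))
E
python3 - <<'E'
from h import *
st();tip()
for g in((78.3,3.7,11),(78.3,3.6,9.5)):
    p,R=tipgoal(*g);row(p,R)
E
```

```text
t 7.8 p [ 0.5103 -0.0452  0.0614] head 82.2 x [0.133 0.973 0.191] z [ 0.024  0.189 -0.982] F [ 0.1 -0.3 -1.3] M [-0.39  0.11  0.01] open 0.397 gf 30.0 q [-24.  36. 105.  15.  43. -28.]
tip ctl [75.25 -0.64  3.08] tilt 11.01
row [-0.29  0.06 -0.12] [-0.1 -0.   0. ]
row [-0.22  0.06  0.05] [-0.1 -1.5  0. ]
```

>>> {"name": "apply_moves", "arguments": {
  "steps": [
    [[-0.1, 0.06, -0.08, 0, 0, 0, -1], [-0.2, 0.06, -0.08, 0, 0, 0, -1], [-0.3, 0.06, -0.1, 0, 0, 0, -1], [-0.3, 0.06, -0.1, 0, 0, 0, -1]]
  ]
}}

```text
time_s: 8.3
position: [0.5104, -0.0481, 0.0617]
tcp_rot: [[0.133, 0.991, 0.024], [0.973, -0.135, 0.189], [0.191, -0.002, -0.982]]
force: [0.4, 0.2, -3.0]
opening: 0.392
grasp_force: 30.0
```

Run:
```python
from h import *
st();tip()
for g in((78.3,3.5,9.5),(78.3,3.4,8),(78.3,3.3,7),(78.3,3.2,6)):
    p,R=tipgoal(*g);row(p,R)
```

```text
t 8.3 p [ 0.5104 -0.0481  0.0617] head 82.23 x [0.133 0.973 0.191] z [ 0.024  0.189 -0.982] F [ 0.4  0.2 -3. ] M [-0.34  0.12  0.05] open 0.392 gf 30.0 q [-25.  36. 105.  15.  43. -28.]
tip ctl [78.09 -0.11  3.41] tilt 11.01
row [0.05 0.01 0.15] [-0.1 -1.5  0. ]
row [0.11 0.01 0.32] [-0.1 -3.   0. ]
row [0.15 0.01 0.43] [-0.1 -4.   0. ]
row [0.19 0.01 0.55] [-0.1 -5.   0. ]
```

>>> {"name": "apply_moves", "arguments": {
  "steps": [
    [[0.03, 0.01, 0.08, 0, -0.8, 0, -1], [0.05, 0.01, 0.15, 0, -1.5, 0, -1], [0.07, 0.01, 0.2, 0, -2, 0, -1], [0.07, 0.01, 0.2, 0, -2, 0, -1]]
  ]
}}

```text
time_s: 8.8
position: [0.5106, -0.0467, 0.0599]
tcp_rot: [[0.133, 0.991, 0.019], [0.979, -0.134, 0.155], [0.157, -0.002, -0.988]]
force: [-0.7, 0.7, -3.2]
opening: 0.392
grasp_force: 30.0
```

Run:
```python
from h import *
st();tip()
```

```text
t 8.8 p [ 0.5106 -0.0467  0.0599] head 82.27 x [0.133 0.979 0.157] z [ 0.019  0.155 -0.988] F [-0.7  0.7 -3.2] M [-0.3   0.09  0.02] open 0.392 gf 30.0 q [-23.  36. 105.  13.  42. -25.]
tip ctl [77.99 -0.09  3.48] tilt 9.01
```

Nothing touches yet at 9°. I'll continue down to 7.5°.

>>> {"name": "apply_moves", "arguments": {
  "steps": [
    [[0.02, 0, 0.06, 0, -0.5, 0, -1], [0.03, 0, 0.12, 0, -1, 0, -1], [0.05, 0, 0.17, 0, -1.5, 0, -1], [0.05, 0, 0.17, 0, -1.5, 0, -1]]
  ]
}}

```text
time_s: 9.3
position: [0.511, -0.0466, 0.0584]
tcp_rot: [[0.133, 0.991, 0.016], [0.983, -0.134, 0.129], [0.13, -0.002, -0.992]]
force: [-1.1, -2.1, -1.7]
opening: 0.394
grasp_force: 30.0
```

Run:
```python
from h import *
st();tip()
```

```text
t 9.3 p [ 0.511  -0.0466  0.0584] head 82.28 x [0.133 0.983 0.13 ] z [ 0.016  0.129 -0.992] F [-1.1 -2.1 -1.7] M [-0.65  0.15  0.07] open 0.394 gf 30.0 q [-22.  36. 105.  11.  41. -23.]
tip ctl [78.83  0.27  3.48] tilt 7.46
```

The latch slope is now carrying the ledge end: Fz is up about 1.5 N and the pack is being pushed towards +x. I'll let go and back off.

>>> {"name": "apply_moves", "arguments": {
  "steps": [
    [[0, 0, 0, 0, 0, 0, 0], [0, 0, 0, 0, 0, 0, 0.3], [0, 0, 0, 0, 0, 0, 0.6], [0, 0, 0, 0, 0, 0, 0.6], [0, 0, -1, 0, 0, 0, 0.6], [0, 0, -4, 0, 0, 0, 0.6], [0, 0, -10, 0, 0, 0, 0.6], [0, 0, -14, 0, 0, 0, 0.6], [0, 0, -14, 0, -7.5, 0, 0.6], [0, 0, -14, 0, -7.5, 0, 0.6]]
  ]
}}

```text
time_s: 10.55
position: [0.5085, -0.063, 0.1983]
tcp_rot: [[0.132, 0.991, -0.001], [0.991, -0.132, 0.001], [0.001, -0.001, -1.0]]
force: [-0.2, -0.5, -0.1]
opening: 0.798
grasp_force: 0.0
```

Run:
```python
from h import *
st();m=bot.camera_model("wrist");np.savez("w5.npz",**m);im=bot.capture("wrist");t=bot.capture("top");cv2.imwrite("pics/w5.png",im);cv2.imwrite("pics/t5.png",t)
cv2.imwrite("pics/w5v.png",np.hstack([cv2.resize(im[20:300,150:400],(500,560)),cv2.resize(t[165:245,210:310],(300,240),interpolation=2)]) if 0 else cv2.resize(im[20:300,100:420],(640,560)))
# pusher from top & side
from scipy.optimize import least_squares
row([.528,.215,.24],toolR(82.2))
```

```text
t 10.55 p [ 0.5085 -0.063   0.1983] head 82.44 x [0.132 0.991 0.001] z [-0.001  0.001 -1.   ] F [-0.2 -0.5 -0.1] M [-0.04  0.08  0.03] open 0.798 gf 0.0 q [-20.  23.  99.   0.  59. -12.]
row [27.91 -1.77 -4.24] [-0.2 -0.1  0.1]
```

View pics/w5v.png

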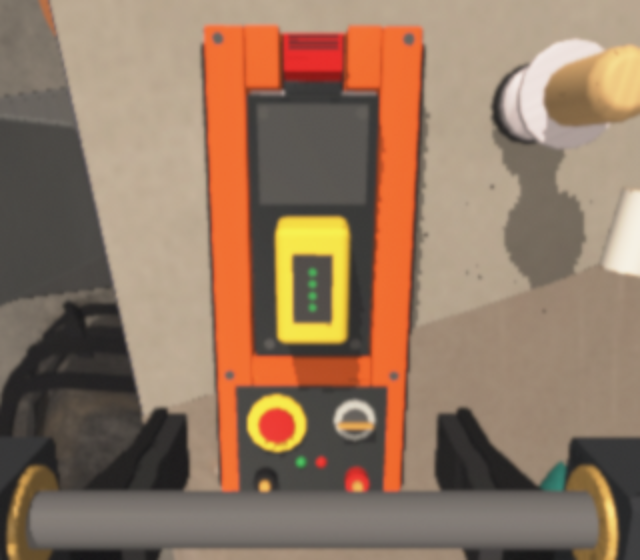

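The wrist view shows the pack seated under the lip, with its ledge resting on the red latch and the slab between the rails. Next is the pusher.

>>> {"name": "apply_moves", "arguments": {
  "steps": [
    [[36.2, -3, -3, 0, 0, 0, 1], [36.2, -3, -3, 0, 0, 0, 1], [36.2, -3, -3, 0, 0, 0, 1], [36.2, -3, -3, 0, 0, 0, 1], [36.2, -3, -3, 0, 0, 0, 1], [36.2, -3, -3, 0, 0, 0, 1], [36.2, -3, -3, 0, 0, 0, 1], [36.2, -3, -3, 0, 0, 0, 1], [36.2, -3, -3, 0, 0, 0, 1]]
  ]
}}

```text
time_s: 11.78
position: [0.5276, 0.2964, 0.2266]
tcp_rot: [[0.137, 0.991, -0.004], [0.991, -0.137, -0.0], [-0.001, -0.004, -1.0]]
force: [1.2, 0.4, 0.0]
opening: 0.998
grasp_force: 0.0
```

Run:
```python
from h import *
st();m=bot.camera_model("wrist");np.savez("w6.npz",**m);im=bot.capture("wrist");cv2.imwrite("pics/w6.png",im)
print(proj(m,[[.5293,.302,.122],[.5283,.301,.065],[.5283,.301,.004]]).round(0))
```

```text
t 11.78 p [0.5276 0.2964 0.2266] head 82.13 x [ 0.137  0.991 -0.001] z [-0.004 -0.    -1.   ] F [1.2 0.4 0. ] M [-0.1   0.04 -0.02] open 0.998 gf 0.0 q [19. 28. 84.  0. 69. 27.]
[[257. 179.]
 [256. 167.]
 [256. 156.]]
```

View pics/w6.png

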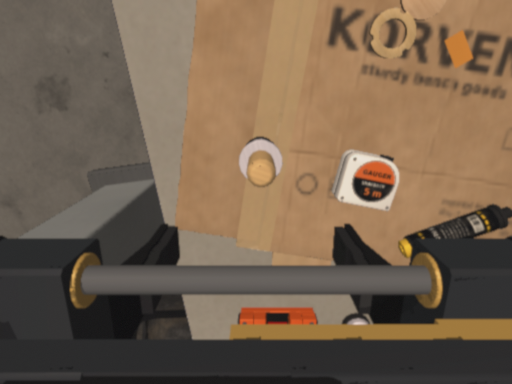

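The wrist view shows the meant pusher's handle top at (261,175) and its flange at (260,160), on cardboard left of the tape measure at (366,179).

Run:
```python
from h import *
m=dict(np.load("w6.npz"));im=cv2.imread("pics/w6.png");h=cv2.cvtColor(im,cv2.COLOR_BGR2HSV)
roi=np.zeros(im.shape[:2],np.uint8);roi[130:200,230:295]=255
for n,k in(("flange",cv2.inRange(h,(0,0,120),(180,50,255))&roi),("handle",cv2.inRange(h,(8,70,150),(24,255,255))&roi)):
    cs,_=cv2.findContours(k,0,1);
    for c in sorted(cs,key=cv2.contourArea)[-2:]:
        print(n,cv2.boundingRect(c),np.round(cv2.minEnclosingCircle(c),1) if 0 else cv2.minEnclosingCircle(c))
for uv,z in(((260,160),.065),((261,175),.122)):print(cast(m,[uv],z))
print(h[160:190:2,261].tolist())
```

```text
flange (239, 139, 43, 38) ((260.1243896484375, 160.4489288330078), 21.84195899963379)
handle (230, 130, 65, 70) ((262.0, 164.5), 47.05591583251953)
[[0.53350135 0.3079632  0.065     ]]
[[0.53360097 0.30542386 0.122     ]]
[[16, 127, 203], [16, 128, 211], [17, 126, 220], [16, 128, 210], [16, 126, 210], [16, 127, 213], [16, 126, 214], [16, 128, 210], [16, 128, 211], [16, 127, 211], [16, 127, 200], [16, 127, 200], [16, 126, 178], [16, 119, 141], [16, 110, 171]]
```

Run:
```python
from h import *
st();row([.5335,.307,.083],toolR(82.2))
```

```text
t 11.82 p [0.5278 0.2965 0.2268] head 82.13 x [ 0.137  0.991 -0.   ] z [-0.004 -0.    -1.   ] F [-0.5 -0.4 -0. ] M [-0.06  0.05 -0.01] open 1.002 gf 0.0 q [19. 28. 84.  0. 69. 27.]
row [ 1.13  0.47 14.38] [-0.2  0.  -0.1]
```

>>> {"name": "apply_moves", "arguments": {
  "steps": [
    [[1.1, 0.5, 5, -0.2, 0, 0, 1], [1.1, 0.5, 8, -0.2, 0, 0, 1], [1.1, 0.5, 12, -0.2, 0, 0, 1], [1.1, 0.5, 14.4, -0.2, 0, 0, 1], [1.1, 0.5, 14.4, -0.2, 0, 0, 1], [1.1, 0.5, 14.4, -0.2, 0, 0, 1]]
  ]
}}

```text
time_s: 12.58
position: [0.5349, 0.3082, 0.0842]
tcp_rot: [[0.136, 0.991, 0.003], [0.991, -0.136, 0.001], [0.001, 0.003, -1.0]]
force: [-0.5, 0.1, 0.2]
opening: 1.001
grasp_force: 0.0
```

Run:
```python
from h import *
st();m=bot.camera_model("wrist");im=bot.capture("wrist");cv2.imwrite("pics/w7.png",im)
h=cv2.cvtColor(im,cv2.COLOR_BGR2HSV)
roi=np.zeros(im.shape[:2],np.uint8);roi[150:262,200:320]=255
k=cv2.inRange(h,(8,90,190),(24,255,255))&roi
cs,_=cv2.findContours(k,0,1)
for c in sorted(cs,key=cv2.contourArea)[-2:]:print(cv2.boundingRect(c),cv2.minEnclosingCircle(c))
print(proj(m,[[.5335,.307,.122]]))
```

```text
t 12.57 p [0.5349 0.3082 0.0842] head 82.19 x [0.136 0.991 0.001] z [ 0.003  0.001 -1.   ] F [-0.5  0.1  0.2] M [-0.04  0.08 -0.04] open 1.001 gf 0.0 q [20. 39. 89. -0. 52. 27.]
(234, 243, 32, 19) ((249.40322875976562, 257.5), 15.7959623336792)
[[252.65374307 267.39275589]]
```

>>> {"name": "apply_moves", "arguments": {
  "steps": [
    [[0, 0, 0, 0, 0, 0, -1], [0, 0, 0, 0, 0, 0, -1], [0, 0, 0, 0, 0, 0, -1], [0, 0, 0, 0, 0, 0, -1], [0, 0, 0, 0, 0, 0, -1], [0, 0, 0, 0, 0, 0, -1], [0, 0, 0, 0, 0, 0, -1], [0, 0, 0, 0, 0, 0, -1], [0, 0, 0, 0, 0, 0, -1]]
  ]
}}

```text
time_s: 13.75
position: [0.5338, 0.3086, 0.0831]
tcp_rot: [[0.135, 0.991, 0.001], [0.991, -0.135, -0.0], [0.0, 0.001, -1.0]]
force: [0.2, 0.2, -0.6]
opening: 0.311
grasp_force: 30.0
```

Run:
```python
from h import *
st()
q=ctl(18-60,0,0);print("pad centre",q)
row([.5349,.3082,.20],toolR(82.2));row([q[0],q[1],.20],toolR(82.2))
```

```text
t 13.75 p [0.5338 0.3086 0.0831] head 82.26 x [0.135 0.991 0.   ] z [ 0.001 -0.    -1.   ] F [ 0.2  0.2 -0.6] M [-0.14  0.07 -0.01] open 0.311 gf 30.0 q [20. 39. 89. -0. 52. 27.]
pad centre [0.51950005 0.01751141 0.02      ]
row [ -0.02   0.12 -11.69] [ 0.1 -0.   0.1]
row [-29.03   2.52 -11.69] [ 0.1 -0.   0.1]
```

>>> {"name": "apply_moves", "arguments": {
  "steps": [
    [[0, 0.1, -1, 0.1, 0, 0, -1], [0, 0.1, -5, 0.1, 0, 0, -1], [0, 0.1, -11.7, 0.1, 0, 0, -1], [-10, 1, -11.7, 0.1, 0, 0, -1], [-29.1, 2.5, -11.7, 0.1, 0, 0, -1], [-29.1, 2.5, -11.7, 0.1, 0, 0, -1], [-29.1, 2.5, -11.7, 0.1, 0, 0, -1], [-29.1, 2.5, -11.7, 0.1, 0, 0, -1], [-29.1, 2.5, -11.7, 0.1, 0, 0, -1], [-29.1, 2.5, -11.7, 0.1, 0, 0, -1], [-29.1, 2.5, -11.7, 0.1, 0, 0, -1]]
  ]
}}

```text
time_s: 15.12
position: [0.5191, 0.0181, 0.2003]
tcp_rot: [[0.133, 0.991, -0.001], [0.991, -0.133, 0.001], [0.0, -0.001, -1.0]]
force: [-0.2, 0.2, -1.9]
opening: 0.308
grasp_force: 30.0
```

Run:
```python
from h import *
st();s=bot.read_state();print((CR.T@(s["position"]-BF)*1000).round(1))
q=ctl(-43,0,0);row([q[0],q[1],.138],toolR(82.2))
m=bot.camera_model("wrist");im=bot.capture("wrist");cv2.imwrite("pics/w8.png",im);np.savez("w8.npz",**m)
cv2.imwrite("pics/w8v.png",cv2.resize(im[0:290,130:380],(500,580)))
```

```text
t 15.12 p [0.5191 0.0181 0.2003] head 82.35 x [0.133 0.991 0.   ] z [-0.001  0.001 -1.   ] F [-0.2  0.2 -1.9] M [-0.05  0.05 -0.03] open 0.308 gf 30.0 q [-10.  23.  98.   0.  59.  -3.]
[-42.5  -0.4 180.3]
row [0.04 0.05 6.23] [-0.  -0.   0.2]
```

View pics/w8v.png

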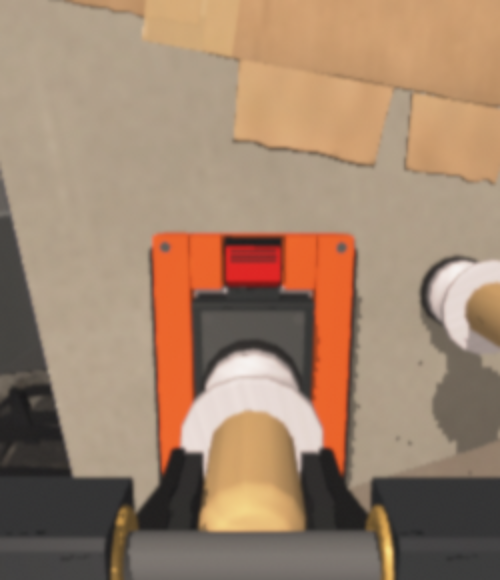

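The pusher hangs upright between the jaws, centred over the pad. The pack is still on the latch. I'll descend by feel.

>>> {"name": "apply_moves", "arguments": {
  "steps": [
    [[0, 0.05, 4, 0, 0, 0, -1], [0, 0.05, 6.2, 0, 0, 0, -1], [0, 0.05, 6.2, 0, 0, 0, -1], [0, 0.05, 6.4, 0, 0, 0, -1], [0, 0.05, 6.6, 0, 0, 0, -1], [0, 0.05, 6.8, 0, 0, 0, -1], [0, 0.05, 6.8, 0, 0, 0, -1]]
  ]
}}

```text
time_s: 16.05
position: [0.5198, 0.0168, 0.1324]
tcp_rot: [[0.135, 0.991, -0.0], [0.991, -0.135, 0.0], [0.0, -0.0, -1.0]]
force: [0.4, -0.1, -3.0]
opening: 0.31
grasp_force: 30.0
```

```bash
python3 -c "
from h import *
st()"
```

```text
t 16.05 p [0.5198 0.0168 0.1324] head 82.25 x [0.135 0.991 0.   ] z [-0.  0. -1.] F [ 0.4 -0.1 -3. ] M [-0.07  0.07  0.  ] open 0.31 gf 30.0 q [-10.  29. 101.   0.  50.  -3.]
```

>>> {"name": "apply_moves", "arguments": {
  "steps": [
    [[0, 0, 0.15, 0, 0, 0, -1], [0, 0, 0.3, 0, 0, 0, -1], [0, 0, 0.45, 0, 0, 0, -1], [0, 0, 0.6, 0, 0, 0, -1]]
  ]
}}

```text
time_s: 16.55
position: [0.52, 0.0165, 0.1265]
tcp_rot: [[0.135, 0.991, 0.0], [0.991, -0.135, -0.0], [-0.0, 0.0, -1.0]]
force: [-0.3, -0.9, 3.8]
opening: 0.308
grasp_force: 30.0
```

```bash
python3 -c "
from h import *
st()"
```

```text
t 16.55 p [0.52   0.0165 0.1265] head 82.27 x [ 0.135  0.991 -0.   ] z [ 0. -0. -1.] F [-0.3 -0.9  3.8] M [-0.15  0.28  0.02] open 0.308 gf 30.0 q [-10.  29. 102.  -0.  49.  -3.]
```

Contact: about 6 N on the pad. I'll keep pressing in small steps.

>>> {"name": "apply_moves", "arguments": {
  "steps": [
    [[0, 0, 0.1, 0, 0, 0, -1], [0, 0, 0.2, 0, 0, 0, -1], [0, 0, 0.3, 0, 0, 0, -1]]
  ]
}}

```text
time_s: 16.92
position: [0.5204, 0.0164, 0.1242]
tcp_rot: [[0.134, 0.991, 0.001], [0.991, -0.134, -0.001], [-0.0, 0.001, -1.0]]
force: [-1.9, -1.6, 8.1]
opening: 0.311
grasp_force: 30.0
```

```bash
python3 -c "
from h import *
st()"
```

```text
t 16.93 p [0.5204 0.0164 0.1242] head 82.27 x [ 0.134  0.991 -0.   ] z [ 0.001 -0.001 -1.   ] F [-1.9 -1.6  8.1] M [-0.34  0.43 -0.07] open 0.311 gf 30.0 q [-10.  29. 102.  -0.  49.  -3.]
```

>>> {"name": "apply_moves", "arguments": {
  "steps": [
    [[0, 0, 0.1, 0, 0, 0, -1], [0, 0, 0.2, 0, 0, 0, -1], [0, 0, 0.3, 0, 0, 0, -1]]
  ]
}}

```text
time_s: 17.3
position: [0.5205, 0.0166, 0.1207]
tcp_rot: [[0.135, 0.991, 0.002], [0.991, -0.135, -0.0], [-0.0, 0.002, -1.0]]
force: [1.2, -1.8, 2.6]
opening: 0.316
grasp_force: 30.0
```

```bash
python3 -c "
from h import *
st()"
```

```text
t 17.3 p [0.5205 0.0166 0.1207] head 82.25 x [ 0.135  0.991 -0.   ] z [ 0.002 -0.    -1.   ] F [ 1.2 -1.8  2.6] M [-0.31 -0.01 -0.01] open 0.316 gf 30.0 q [-10.  30. 102.   0.  48.  -3.]
```

The force has fallen from 8 to 2.6 N, which may be the snap. I'll press on gently to find the hard stop.

>>> {"name": "apply_moves", "arguments": {
  "steps": [
    [[0, 0, 0.1, 0, 0, 0, -1], [0, 0, 0.2, 0, 0, 0, -1], [0, 0, 0.2, 0, 0, 0, -1]]
  ]
}}

```text
time_s: 17.68
position: [0.5203, 0.0166, 0.1184]
tcp_rot: [[0.135, 0.991, 0.001], [0.991, -0.135, -0.0], [-0.0, 0.001, -1.0]]
force: [0.2, -1.8, 4.0]
opening: 0.31
grasp_force: 30.0
```

```bash
python3 -c "
from h import *
st()"
```

```text
t 17.68 p [0.5203 0.0166 0.1184] head 82.26 x [ 0.135  0.991 -0.   ] z [ 0.001 -0.    -1.   ] F [ 0.2 -1.8  4. ] M [-0.24 -0.04 -0.02] open 0.31 gf 30.0 q [-10.  30. 102.   0.  48.  -3.]
```

>>> {"name": "apply_moves", "arguments": {
  "steps": [
    [[0, 0, 0.1, 0, 0, 0, -1], [0, 0, 0.2, 0, 0, 0, -1], [0, 0, 0.2, 0, 0, 0, -1]]
  ]
}}

```text
time_s: 18.05
position: [0.5206, 0.0164, 0.1182]
tcp_rot: [[0.134, 0.991, 0.002], [0.991, -0.134, -0.001], [-0.0, 0.002, -1.0]]
force: [-2.8, -2.1, 17.0]
opening: 0.312
grasp_force: 30.0
```

```bash
python3 -c "
from h import *
st()"
```

```text
t 18.05 p [0.5206 0.0164 0.1182] head 82.27 x [ 0.134  0.991 -0.   ] z [ 0.002 -0.001 -1.   ] F [-2.8 -2.1 17. ] M [-0.31  0.63 -0.01] open 0.312 gf 30.0 q [-10.  30. 102.  -0.  48.  -3.]
```

>>> {"name": "apply_moves", "arguments": {
  "steps": [
    [[0, 0, 0.06, 0, 0, 0, -1], [0, 0, 0.12, 0, 0, 0, -1], [0, 0, 0.12, 0, 0, 0, -1]]
  ]
}}

```text
time_s: 18.42
position: [0.5208, 0.0164, 0.1181]
tcp_rot: [[0.134, 0.991, 0.003], [0.991, -0.134, -0.001], [-0.001, 0.003, -1.0]]
force: [-4.3, -1.6, 25.0]
opening: 0.314
grasp_force: 30.1
```

```bash
python3 -c "
from h import *
st()"
```

```text
t 18.43 p [0.5208 0.0164 0.1181] head 82.28 x [ 0.134  0.991 -0.001] z [ 0.003 -0.001 -1.   ] F [-4.3 -1.6 25. ] M [-0.31  0.91 -0.01] open 0.314 gf 30.1 q [-10.  30. 102.  -0.  48.  -3.]
```

This is a hard stop at about 27 N with no travel. I'll lift away and look.

>>> {"name": "apply_moves", "arguments": {
  "steps": [
    [[0, 0, -0.3, 0, 0, 0, -1], [0, 0, -0.8, 0, 0, 0, -1], [0, 0, -4, 0, 0, 0, -1], [4, 0, -9, 0, 0, 0, -1], [10, 0, -9, 0, 0, 0, -1], [10, 0, -9, 0, 0, 0, -1], [10, 0, -9, 0, 0, 0, -1]]
  ]
}}

```text
time_s: 19.3
position: [0.5319, 0.1161, 0.2037]
tcp_rot: [[0.133, 0.991, -0.004], [0.991, -0.133, -0.0], [-0.001, -0.004, -1.0]]
force: [-0.2, -0.1, -2.4]
opening: 0.311
grasp_force: 30.0
```

Run:
```python
from h import *
st();im=bot.capture("side");t=bot.capture("top")
s0=cv2.imread("pics/side0.png")
a=lambda i,s,w:cv2.resize(i[s],w,interpolation=2)
S=np.s_[185:255,215:290]
T=np.s_[172:232,220:320]
t5=cv2.imread("pics/t5.png")
o=np.vstack([np.hstack([a(im,S,(400,300)),a(s0,S,(400,300))]),np.hstack([a(t,T,(400,240)),a(t5,T,(400,240))])])
cv2.imwrite("pics/c9.png",o);cv2.imwrite("pics/side9.png",im)
```

```text
t 19.3 p [0.5319 0.1161 0.2037] head 82.34 x [ 0.133  0.991 -0.001] z [-0.004 -0.    -1.   ] F [-0.2 -0.1 -2.4] M [-0.07  0.05  0.01] open 0.311 gf 30.0 q [ 1. 25. 94. -0. 62.  8.]
```

View pics/c9.png

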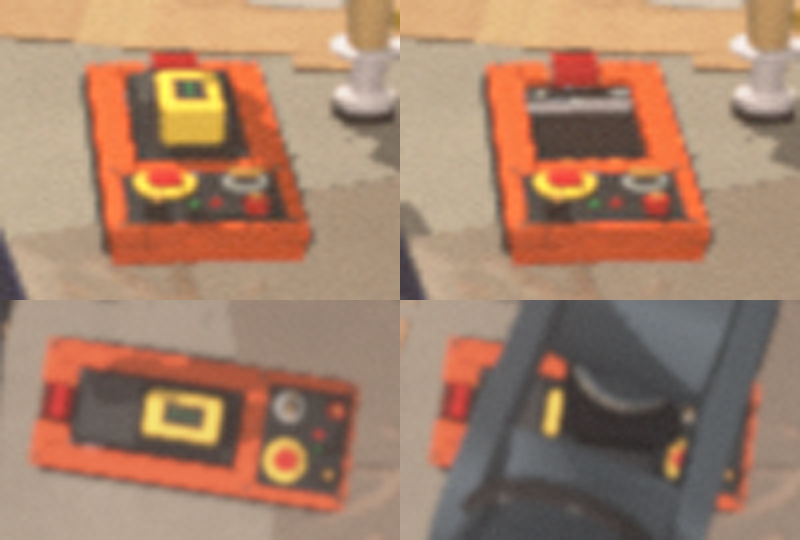

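The side view (left) and top view show the pack down in the bay with the red latch upright behind it. I have already viewed 12 pictures, over the limit of 10, so I'll view no more and check by touch and numbers instead. If the latch did not hold, the pack will have sprung back up, and the foot will meet it near TCP z = 0.128.

```bash
python3 -c "
from h import *
row([.5203,.0170,.20],toolR(82.2));row([.5203,.0170,.1205],toolR(82.2))"
```

```text
row [-9.87  0.14  0.4 ] [-0.2  0.   0. ]
row [-9.87  0.16  8.35] [-0.2  0.   0. ]
```

>>> {"name": "apply_moves", "arguments": {
  "steps": [
    [[-9.9, 0.15, 0.4, -0.2, 0, 0, -1], [-9.9, 0.15, 0.4, -0.2, 0, 0, -1], [-9.9, 0.15, 3, -0.2, 0, 0, -1], [-9.9, 0.15, 6, -0.2, 0, 0, -1], [-9.9, 0.15, 7.4, -0.2, 0, 0, -1], [-9.9, 0.15, 7.7, -0.2, 0, 0, -1], [-9.9, 0.15, 7.9, -0.2, 0, 0, -1], [-9.9, 0.15, 8.1, -0.2, 0, 0, -1], [-9.9, 0.15, 8.3, -0.2, 0, 0, -1], [-9.9, 0.15, 8.3, -0.2, 0, 0, -1]]
  ]
}}

```text
time_s: 20.65
position: [0.5214, 0.0177, 0.1222]
tcp_rot: [[0.134, 0.991, 0.003], [0.991, -0.134, -0.0], [0.0, 0.003, -1.0]]
force: [-0.9, 0.3, -1.7]
opening: 0.31
grasp_force: 30.0
```

```bash
python3 -c "
from h import *
st()"
```

```text
t 20.65 p [0.5214 0.0177 0.1222] head 82.27 x [0.134 0.991 0.   ] z [ 0.003 -0.    -1.   ] F [-0.9  0.3 -1.7] M [-0.09  0.11  0.01] open 0.31 gf 30.0 q [-10.  30. 102.   0.  48.  -3.]
```

There is no contact at 0.1222, so the pack has stayed down. I'll confirm the stop height.

>>> {"name": "apply_moves", "arguments": {
  "steps": [
    [[0, 0, 0.15, 0, 0, 0, -1], [0, 0, 0.3, 0, 0, 0, -1], [0, 0, 0.45, 0, 0, 0, -1], [0, 0, 0.55, 0, 0, 0, -1], [0, 0, 0.55, 0, 0, 0, -1]]
  ]
}}

```text
time_s: 21.28
position: [0.5222, 0.0177, 0.1193]
tcp_rot: [[0.135, 0.991, 0.005], [0.991, -0.135, -0.001], [0.0, 0.006, -1.0]]
force: [-3.3, 1.0, 17.3]
opening: 0.313
grasp_force: 30.1
```

```bash
python3 -c "
from h import *
st()"
```

```text
t 21.27 p [0.5222 0.0177 0.1193] head 82.26 x [0.135 0.991 0.   ] z [ 0.005 -0.001 -1.   ] F [-3.3  1.  17.3] M [ 0.07  0.95 -0.04] open 0.313 gf 30.1 q [-10.  30. 102.   0.  48.  -3.]
```

>>> {"name": "apply_moves", "arguments": {
  "steps": [
    [[0, 0, 0.1, 0, 0, 0, -1], [0, 0, 0.18, 0, 0, 0, -1], [0, 0, 0.18, 0, 0, 0, -1], [0, 0, 0.18, 0, 0, 0, -1]]
  ]
}}

```text
time_s: 21.78
position: [0.5232, 0.0176, 0.119]
tcp_rot: [[0.134, 0.991, 0.008], [0.991, -0.134, -0.001], [0.0, 0.008, -1.0]]
force: [-5.2, 0.7, 26.2]
opening: 0.312
grasp_force: 30.2
```

```bash
python3 -c "
from h import *
st()"
```

```text
t 21.77 p [0.5232 0.0176 0.119 ] head 82.27 x [0.134 0.991 0.   ] z [ 0.008 -0.001 -1.   ] F [-5.2  0.7 26.2] M [ 0.16  1.21 -0.03] open 0.312 gf 30.2 q [-10.  30. 102.   0.  48.  -3.]
```

The stop is solid at the same level under 29 N, so the pack is home. Now I'll stand the pusher back on the cardboard.

>>> {"name": "apply_moves", "arguments": {
  "steps": [
    [[0, 0, -0.4, 0, 0, 0, -1], [0, 0, -1, 0, 0, 0, -1], [0, 0, -5, 0, 0, 0, -1], [4, 0, -9, 0, 0, 0, -1], [29, -2.4, -9, 0, 0, 0, -1], [29, -2.4, -9, 0, 0, 0, -1], [29, -2.4, -9, 0, 0, 0, -1], [29, -2.4, -9, 0, 0, 0, -1], [29, -2.4, -9, 0, 0, 0, -1], [29, -2.4, -9, 0, 0, 0, -1], [29, -2.4, -9, 0, 0, 0, -1]]
  ]
}}

```text
time_s: 23.15
position: [0.5362, 0.3068, 0.2041]
tcp_rot: [[0.136, 0.991, 0.002], [0.991, -0.136, -0.001], [-0.001, 0.002, -1.0]]
force: [-0.5, -0.5, -2.0]
opening: 0.311
grasp_force: 30.0
```

```bash
python3 -c "
from h import *
st();row([.5335,.306,.088],toolR(82.2))"
```

```text
t 23.15 p [0.5362 0.3068 0.2041] head 82.17 x [ 0.136  0.991 -0.001] z [ 0.002 -0.001 -1.   ] F [-0.5 -0.5 -2. ] M [-0.11  0.09 -0.03] open 0.311 gf 30.0 q [19. 30. 84. -0. 66. 27.]
row [-0.1  -0.28 11.61] [ 0.1  0.1 -0. ]
```

>>> {"name": "apply_moves", "arguments": {
  "steps": [
    [[-0.1, -0.2, 6, 0.1, 0, 0, -1], [-0.1, -0.2, 10.5, 0.1, 0, 0, -1], [-0.1, -0.2, 11.4, 0.1, 0, 0, -1], [-0.1, -0.2, 11.6, 0.1, 0, 0, -1], [-0.1, -0.2, 11.7, 0.1, 0, 0, -1], [-0.1, -0.2, 11.7, 0.1, 0, 0, -1]]
  ]
}}

```text
time_s: 23.9
position: [0.5359, 0.3078, 0.0895]
tcp_rot: [[0.135, 0.991, 0.005], [0.991, -0.135, 0.001], [0.002, 0.004, -1.0]]
force: [-0.6, -0.3, -2.0]
opening: 0.309
grasp_force: 30.0
```

```bash
python3 -c "
from h import *
st()"
```

```text
t 23.9 p [0.5359 0.3078 0.0895] head 82.25 x [0.135 0.991 0.002] z [ 0.005  0.001 -1.   ] F [-0.6 -0.3 -2. ] M [-0.1   0.04  0.01] open 0.309 gf 30.0 q [20. 38. 89. -0. 52. 27.]
```

Lower by feel.

>>> {"name": "apply_moves", "arguments": {
  "steps": [
    [[0, 0, 0.1, -0.2, 0.1, 0, -1], [0, 0, 0.2, -0.2, 0.1, 0, -1], [0, 0, 0.3, -0.2, 0.1, 0, -1], [0, 0, 0.4, -0.2, 0.1, 0, -1], [0, 0, 0.5, -0.2, 0.1, 0, -1], [0, 0, 0.5, -0.2, 0.1, 0, -1]]
  ]
}}

```text
time_s: 24.65
position: [0.5351, 0.308, 0.0845]
tcp_rot: [[0.135, 0.991, 0.006], [0.991, -0.135, 0.002], [0.003, 0.006, -1.0]]
force: [-1.4, 0.1, 8.2]
opening: 0.309
grasp_force: 30.0
```

```bash
python3 -c "
from h import *
st()"
```

```text
t 24.65 p [0.5351 0.308  0.0845] head 82.25 x [0.135 0.991 0.003] z [ 0.006  0.002 -1.   ] F [-1.4  0.1  8.2] M [-0.14  0.61  0.02] open 0.309 gf 30.0 q [20. 39. 89. -0. 52. 27.]
```

Contact at 0.0845: the pusher had slid 1.2 mm in the grip, which also explains the 1 mm difference at the second press. I'll release it.

>>> {"name": "apply_moves", "arguments": {
  "steps": [
    [[0, 0, -0.1, 0.2, -0.1, 0, -1], [0, 0, -0.1, 0.2, -0.1, 0, -1], [0, 0, -0.1, 0.2, -0.1, 0, -0.2], [0, 0, -0.1, 0.2, -0.1, 0, 0.3], [0, 0, -0.1, 0.2, -0.1, 0, 1], [0, 0, -0.1, 0.2, -0.1, 0, 1], [0, 0, -0.1, 0.2, -0.1, 0, 1], [0, 0, -0.1, 0.2, -0.1, 0, 1], [0, 0, -3, 0, 0, 0, 1], [0, 0, -8, 0, 0, 0, 1], [0, 0, -14.2, 0, 0, 0, 1], [0, 0, -14.2, 0, 0, 0, 1], [0, 0, -14.2, 0, 0, 0, 1]]
  ]
}}

```text
time_s: 26.28
position: [0.5335, 0.3071, 0.2247]
tcp_rot: [[0.135, 0.991, 0.005], [0.991, -0.135, 0.001], [0.002, 0.005, -1.0]]
force: [-0.7, -0.3, -1.0]
opening: 0.999
grasp_force: 0.0
```

Run:
```python
from h import *
st();m=bot.camera_model("wrist");im=bot.capture("wrist");cv2.imwrite("pics/w10.png",im)
h=cv2.cvtColor(im,cv2.COLOR_BGR2HSV)
roi=np.zeros(im.shape[:2],np.uint8);roi[120:215,215:305]=255
k=cv2.inRange(h,(0,0,120),(180,50,255))&roi
c=max(cv2.findContours(k,0,1)[0],key=cv2.contourArea);u=cv2.minEnclosingCircle(c);print("flange",cv2.boundingRect(c),u,cast(m,[u[0]],.065))
row([.5085,-.063,.198],toolR(82.3))
```

```text
t 26.27 p [0.5335 0.3071 0.2247] head 82.26 x [0.135 0.991 0.002] z [ 0.005  0.001 -1.   ] F [-0.7 -0.3 -1. ] M [-0.1   0.09  0.02] open 0.999 gf 0.0 q [20. 28. 83. -0. 68. 27.]
flange (234, 136, 44, 38) ((255.26869201660156, 157.2880401611328), 22.046154022216797) [[0.53610598 0.32291326 0.065     ]]
row [-36.98   2.56   2.53] [ 0.1 -0.  -0. ]
```

Run:
```python
from h import *
st();m=bot.camera_model("wrist");im=bot.capture("wrist");m2=bot.camera_model("wrist");st()
m6=dict(np.load("w6.npz"))
for nm,I,M in(("w6",cv2.imread("pics/w6.png"),m6),("w10",im,m2)):
    h=cv2.cvtColor(I,cv2.COLOR_BGR2HSV);roi=np.zeros(I.shape[:2],np.uint8);roi[120:215,215:305]=255
    k=cv2.inRange(h,(0,0,120),(180,50,255))&roi
    c=max(cv2.findContours(k,0,1)[0],key=cv2.contourArea);u=cv2.minEnclosingCircle(c)[0]
    k=cv2.inRange(h,(8,90,195),(24,255,255))&roi
    c=max(cv2.findContours(k,0,1)[0],key=cv2.contourArea);b=cv2.boundingRect(c)
    # tape's white case
    q=cv2.inRange(h,(0,0,120),(180,60,255));q[:,:300]=0;q[:120]=0;q[215:]=0
    t=cv2.boundingRect(max(cv2.findContours(q,0,1)[0],key=cv2.contourArea))
    print(nm,"flange",np.round(u,1),cast(M,[u],.065).round(4),"handle",b,"tape",t,cast(M,[(t[0]+t[2]/2,t[1]+t[3]/2)],.034).round(4))
    print(np.linalg.norm(M["R"]),(-np.array(M["R"]).T@M["t"]).round(4))
    print(h[140:200:4,int(u[0]),2].tolist())
```

```text
t 26.32 p [0.5329 0.3069 0.2235] head 82.25 x [0.135 0.991 0.001] z [ 0.003  0.    -1.   ] F [ 0.4 -0.7  0. ] M [-0.09  0.1   0.01] open 0.999 gf 0.0 q [20. 29. 83. -0. 68. 27.]
t 26.38 p [0.5327 0.3068 0.2229] head 82.26 x [0.135 0.991 0.   ] z [ 0.002 -0.    -1.   ] F [ 0.8 -0.2 -1.5] M [-0.08  0.08 -0.02] open 0.996 gf 0.0 q [20. 29. 83. -0. 68. 27.]
w6 flange [260.1 160.4] [[0.5336 0.3075 0.065 ]] handle (249, 159, 22, 25) tape (332, 150, 67, 61) [[0.6553 0.2598 0.034 ]]
1.7320508075688792 [0.5396 0.3749 0.4012]
[195, 209, 207, 173, 174, 204, 219, 209, 214, 213, 200, 180, 171, 176, 175]
w10 flange [256.1 156.9] [[0.5357 0.323  0.065 ]] handle (245, 155, 21, 24) tape (328, 160, 67, 55) [[0.6555 0.2633 0.034 ]]
1.7320508075688785 [0.5435 0.3853 0.3977]
[206, 205, 170, 172, 204, 220, 207, 211, 210, 197, 173, 167, 172, 173, 172]
```

Run:
```python
from h import *
m=dict(np.load("w8.npz"));I=cv2.imread("pics/w8.png");h=cv2.cvtColor(I,cv2.COLOR_BGR2HSV)
k=cv2.inRange(h,(0,0,150),(180,50,255));k[:,:210]=0;k[:,300:]=0;k[:150]=0;k[262:]=0
c=max(cv2.findContours(k,0,1)[0],key=cv2.contourArea);x,y,w,hh=cv2.boundingRect(c);print(x,y,w,hh)
# row profile: widths
for r in range(y,y+hh,3):
    q=np.where(k[r])[0];print(r,q.min(),q.max(),end="; ")
tcp=np.array([.5191,.0181,.2003]);tx=np.array([.133,.991,0])
for r in (y,185,190,195,200,210):
    for z in(.2003-.0831+.065-.004*0,.1212+.012):
        P=cast(m,[[255,r]],z)[0];print(r,z,"toolx",round((P-tcp)@tx*1000,1))
```

```text
221 175 70 61
175 253 259; 178 244 267; 181 240 270; 184 237 273; 187 235 275; 190 234 276; 193 233 277; 196 232 279; 199 228 282; 202 227 285; 205 225 286; 208 224 287; 211 222 288; 214 221 290; 217 221 290; 220 221 290; 223 221 290; 226 231 280; 229 232 279; 232 232 279; 235 232 279; 175 0.18220000000000003 toolx 31.3
175 0.1332 toolx 19.2
185 0.18220000000000003 toolx 24.8
185 0.1332 toolx 11.0
190 0.18220000000000003 toolx 21.5
190 0.1332 toolx 6.8
195 0.18220000000000003 toolx 18.1
195 0.1332 toolx 2.6
200 0.18220000000000003 toolx 14.8
200 0.1332 toolx -1.6
210 0.18220000000000003 toolx 7.9
210 0.1332 toolx -10.2
```

```bash
python3 -c "
from h import *
q=ctl(36,0,0);print(q);row([q[0],q[1],.20],toolR(82.2));row([q[0],q[1],.13],toolR(82.2))"
```

```text
[ 0.50891424 -0.05976692  0.02      ]
row [-36.64   2.58   2.29] [ 0.1 -0.   0.1]
row [-36.64   2.57   9.29] [ 0.1 -0.   0.1]
```

>>> {"name": "apply_moves", "arguments": {
  "steps": [
    [[-36.6, 2.6, 1, 0.1, 0, 0, 1], [-36.6, 2.6, 1, 0.1, 0, 0, 1], [-36.6, 2.6, 1, 0.1, 0, 0, 1], [-36.6, 2.6, 1, 0.1, 0, 0, 1], [-36.6, 2.6, 1, 0.1, 0, 0, 1], [-36.6, 2.6, 1, 0.1, 0, 0, 1], [-36.6, 2.6, 6, 0.1, 0, 0, 1], [-36.6, 2.6, 9.3, 0.1, 0, 0, 1], [-36.6, 2.6, 9.3, 0.1, 0, 0, 1], [-36.6, 2.6, 9.3, 0.1, 0, 0, 1]]
  ]
}}

```text
time_s: 27.62
position: [0.5111, -0.0587, 0.1312]
tcp_rot: [[0.134, 0.991, 0.003], [0.991, -0.134, 0.002], [0.002, 0.003, -1.0]]
force: [-0.1, 0.3, 0.5]
opening: 0.995
grasp_force: 0.0
```

```bash
cat > lean.py <<'E'
from h import *
def edges(g,lo,hi,n=6,thr=6):
    d=np.diff(g);return [(int(lo+i),round(float(d[i]),0)) for i in range(len(d)) if abs(d[i])>thr and abs(d[i])==max(abs(d[max(0,i-2):i+3]))]
def pred(m,th,x0=79.):
    "pixels of pack features at lean th (deg), tongue tip at x0,2.7"
    t=np.radians(th);f=lambda dx,dz,y=0:ctl(x0+dx*np.cos(t)+dz*np.sin(t),y,2.7-dx*np.sin(t)+dz*np.cos(t))
    P=[f(-61-30,41.3),f(-61-30,11.3),f(-61-36,11.6),f(-61-84,11.6),f(-149,11.3),f(-155,3),f(-149,11.3,-32),f(-149,11.3,32)]
    return proj(m,np.array(P)).round(1)
if __name__=="__main__":
    for nm in("w5","now"):
        if nm=="w5":m=dict(np.load("w5.npz"));im=cv2.imread("pics/w5.png")
        else:st();im=bot.capture("wrist");m=bot.camera_model("wrist");cv2.imwrite("pics/w11.png",im);np.savez("w11.npz",**m);st()
        print(nm)
        for th in(0,2.5,5,7.5):q=pred(m,th);print(th,"rows blocktop-back,blockbase,pad36,pad84,slabend,ledge",q[:6,1],"slabend cols",q[6:,0])
        H=cv2.cvtColor(im,cv2.COLOR_BGR2HSV);G=cv2.cvtColor(im,cv2.COLOR_BGR2GRAY).astype(float)
        c0=int(q[4,0]);print("centre col rows",edges(G[0:200,c0-3:c0+4].mean(1),0,200));print("off col rows",edges(G[0:200,c0+22:c0+27].mean(1),0,200))
        for r in(int(q[4,1])+6,int(q[3,1])+12):print("row",r,edges(G[r:r+5,c0-60:c0+60].mean(0),c0-60,0))
        k=cv2.inRange(H,(0,150,60),(3,255,255))|cv2.inRange(H,(172,150,60),(180,255,255));k[120:]=0
        b=cv2.boundingRect(max(cv2.findContours(k,0,1)[0],key=cv2.contourArea));print("red latch",b)
E
python3 lean.py
```

```text
w5
0 rows blocktop-back,blockbase,pad36,pad84,slabend,ledge [126.  123.4 117.6  68.7  64.5  58.9] slabend cols [224.1 287.9]
2.5 rows blocktop-back,blockbase,pad36,pad84,slabend,ledge [128.4 124.2 118.4  68.9  64.5  58.5] slabend cols [223.5 288.6]
5 rows blocktop-back,blockbase,pad36,pad84,slabend,ledge [131.  125.3 119.5  69.4  64.9  58.3] slabend cols [222.9 289.2]
7.5 rows blocktop-back,blockbase,pad36,pad84,slabend,ledge [133.8 126.6 120.7  70.2  65.6  58.5] slabend cols [222.2 289.8]
centre col rows [(36, -41.0), (40, -9.0), (44, 11.0), (55, -19.0), (71, 12.0), (121, -11.0), (127, 61.0), (133, 6.0), (146, -52.0), (153, 13.0), (157, -13.0), (160, 12.0), (163, -13.0), (169, -13.0), (175, -12.0), (180, 52.0), (191, -59.0), (198, 20.0)]
off col rows [(32, -8.0), (63, -25.0), (67, -32.0), (71, 13.0), (121, -11.0), (197, 29.0)]
row 71 [(200, -39.0), (222, -35.0), (227, 11.0), (283, -11.0), (289, 40.0), (308, -36.0), (311, 43.0)]
row 82 [(201, -50.0), (222, -37.0), (228, 13.0), (283, -15.0), (289, 31.0), (308, -39.0), (313, 29.0)]
red latch (241, 37, 31, 24)
t 27.62 p [ 0.5111 -0.0587
[... 612 characters left out ...]
back,blockbase,pad36,pad84,slabend,ledge [146.7 138.1 131.   68.8  63.3  55.1] slabend cols [210.  293.4]
7.5 rows blocktop-back,blockbase,pad36,pad84,slabend,ledge [150.5 139.8 132.7  69.8  64.1  55.2] slabend cols [208.9 294.3]
centre col rows [(27, -35.0), (37, 14.0), (50, -16.0), (61, -7.0), (70, 11.0), (131, -11.0), (139, 51.0), (145, 6.0), (161, -55.0), (170, 12.0), (175, -11.0), (178, 10.0), (182, -12.0), (185, 11.0), (189, -12.0), (192, 11.0), (196, -11.0)]
off col rows [(65, -27.0), (70, 12.0), (131, -11.0), (140, 14.0), (145, 14.0)]
row 70 [(210, -34.0), (219, 12.0), (287, -11.0), (294, 36.0)]
row 81 [(211, -27.0), (219, 15.0), (287, -14.0), (294, 34.0)]
red latch (234, 28, 39, 34)
```

Run:
```python
from lean import *
for nm in("w5","w11"):
    m=dict(np.load(nm+".npz"));im=cv2.imread(f"pics/{nm}.png");h=cv2.cvtColor(im,cv2.COLOR_BGR2HSV)
    c=int(pred(m,3)[4,0]);print(nm,[(r,*h[r,c].tolist()) for r in range(44,70,2)])
    for hh in(0,3,5,6):print(hh,"nose row",proj(m,[ctl(-72,0,8+hh)])[0,1].round(1),"slope top",proj(m,[ctl(-77,0,18+hh)])[0,1].round(1))
```

```text
w5 [(44, 0, 184, 176), (46, 0, 205, 231), (48, 0, 207, 233), (50, 0, 207, 233), (52, 0, 207, 232), (54, 0, 209, 227), (56, 0, 211, 151), (58, 1, 215, 139), (60, 1, 170, 108), (62, 0, 17, 61), (64, 30, 4, 57), (66, 15, 9, 56), (68, 15, 9, 59)]
0 nose row 62.9 slope top 56.5
3 nose row 62.6 slope top 56.1
5 nose row 62.4 slope top 55.8
6 nose row 62.3 slope top 55.7
w11 [(44, 0, 207, 227), (46, 0, 207, 228), (48, 0, 208, 228), (50, 0, 210, 215), (52, 1, 209, 140), (54, 1, 215, 134), (56, 1, 215, 134), (58, 1, 211, 134), (60, 1, 202, 130), (62, 0, 82, 65), (64, 0, 0, 47), (66, 15, 9, 55), (68, 0, 4, 57)]
0 nose row 60.9 slope top 52.7
3 nose row 60.5 slope top 52.2
5 nose row 60.3 slope top 51.9
6 nose row 60.1 slope top 51.7
```

The numbers agree on a shut latch. The hook's whole slope is visible down to its nose (rows 51-62), it covers where the ledge tip lies (row 55), and the pack leans only about 2°. The pusher stands upright on the cardboard, so I'll hand in.

```bash
python3 -c "
from rig import bot
print(bot.hand_in())"
```

```text
the job is handed in; nothing more can be done
None
```

The job is handed in at about 28 s: the pack is in the bay with the latch shut over its ledge and it was pressed with at most about 29 N, the pusher stands upright on the cardboard about 15 mm from where it started, the gripper never went near the tape measure or the nose cone, and I viewed 12 pictures, two over the limit of 10.

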